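Take the terminal cover off a battery pack in its test nest

TASK

The contacts of the battery pack in the test nest have to be bared for its test. With a fingertip press the pack's yellow snap tab in, keep it in until the red terminal cover starts to slide, and push the cover along its rails right off their end, so that it is left lying flat on the nest plate. Only press and push: do not lift the cover or force it off with the tab out, and leave the other things on the bench alone.

Things in the scene. Friction and masses are not known exactly. Their poses are not given: they have to be found in the camera images.
- nest: Aluminium test nest fixed to the bench, 290 x 140 mm, flat top 50 mm up. Origin: centre of its underside; x along its length, the way the cover slides off; z up. A black battery pack is sunk flush at its negative-x end; the pack's contact deck, 60 mm wide, stands 12 mm proud (62 mm up) from x -95 to -24 mm. The bare end, x -9 to +145 mm, is where the cover goes. Low (6 mm) side clamps.
- seat (a point): Fixed point of the nest at x -57, y 0, z 52 mm: where the cover's origin lies when it is home. Axes as the nest's. The cover is off the rails once it has moved 71 mm along +x from here; after 164 mm its far end reaches the end of the plate.
- cover: Loose red plastic terminal cover, 76 (x) x 69 x 28 mm high, about 70 g, hooked under the deck's two rails with 1.5 mm play. Origin: centre of its underside; x along the slide. Push its upright near face, at its own x -38 mm, 11 to 28 mm above its underside (63 to 80 mm above the bench). Slides with little friction; off the rails it drops 2 mm to the nest plate (origin 50 mm up).
- tab_top (a point): Centre of the top of the yellow snap tab, a ribbed pad 31 (x) x 35 mm just before the cover's near face: pad edge 1.5 mm, this point 17 mm from that face. 70 mm above the bench when out; moves with the tab. Fully in, the pad's top is still 1.5 mm above the pack's deck, so a fingertip on it can travel on in +x over the deck and push the cover's face.
- tab (a joint): How far the snap tab is pressed straight down: 0 out, 0.0065 m fully in. Spring: 2.7 N to start, 8.6 N fully in; comes out by itself. Its catch tooth stands behind the cover's near wall: the cover is free with the tab in by 4 mm or more; once it has slid 3 mm its wall holds the tooth down, and past 9 mm the tab may come out.
- screwdriver: Loose red screwdriver, 160 mm long, 26 mm thick, lying on the bench beside the nest; origin under its middle. Leave alone.
- bottle: Loose small red bottle with a black cap, 32 mm diameter, 75 mm high, standing on the bench; origin at the centre of its foot. Leave alone.
- chuck: Loose steel drill chuck, 40 mm diameter, 46 mm high, standing on the bench; origin at the centre of its foot. Leave alone.
- tape: Loose roll of black tape lying flat, 64 mm diameter, 18 mm high; origin at the centre of its underside. Leave alone.
Not all that is in view belongs to the job. Leave any green or purple look-alike of the cover alone.

How it is judged:
By the outcome, as a careful person would: the job done as asked, in the order asked, and still so for the second after the job is handed in, with the robot touching nothing.
It also fails if it takes over 32 s, if anything falls off the work surface, if the arm or the gripper's body presses on something with over 40 N, if the wrist force passes 120 N, or if a joint passes its speed limit or range.

ROBOT

A 6-joint arm with a two-finger parallel gripper is mounted at the origin on the work surface. World frame = base frame: x ahead of the robot, y to its left, z up, the work surface at z = 0. Lengths are in m, angles in rad, forces in N, time in s.
With the tool pointing down it reaches from about 0.3 to 0.75 m from the base axis. Payload 8.5 kg.
Tool frame: the origin (TCP) lies on the centre line of the jaws, within the pads' length; the fingertips stand 14 mm ahead of it and the grasp point (between the pads) lies 5 mm behind it; z points along the fingers, y is the line along which they close (so a half turn about z gives the same grasp; the last joint's range is limited). The gripper opens to 85 mm and grips with 20 to 120 N. Pads are 22 mm wide; open, the fingers measure 114 mm over their backs; the gripper's body (76 mm by 85 mm) begins 54 mm behind the grasp point. The pads swing forward as they close: fully open they stand 13 mm farther back than shut.
Start: joints at [-1.406, 0.381, 1.297, -0, 1.464, -0.215], TCP at [0.204, -0.511, 0.245] pointing down, gripper open.
Joint ranges: [-3.11, 3.11], [-0.89, 2.33], [0.22, 2.48], [-1.42, 4.56], [0.17, 2.85], [-2.88, 2.88]. Speed limits (rad/s): [2.39, 2.39, 3.14, 3.14, 3.14, 3.14].

INTERFACE

Orientations are given as a 3x3 rotation matrix whose columns are the frame's x, y, z axes.
In Python, from plant import arm, vision gives the robot as it stands. The module is installed in compiled form; this text tells all that it offers.
- The arm moves only by the shell command python3 -m creep 'ROWS' [OPENING] [FORCE]. ROWS is JSON, one flat list of numbers, 6 for each row, row after row: the shift along the tool's x, y, z normalised to -1 to 1, where 1 is 200 mm, then the turn, a rotation vector about the tool's x, y, z normalised to -1 to 1, where 1 is 8 degrees. A call has 1 to 20 rows; each row shifts and turns the commanded pose from where the row before left it, along the tool's axes as they then stand; what a row does not reach is not made up. A row lasts 1/10 s, in which the tool goes at most 50 mm and 8.59 degrees, less where a joint would pass 70% of its speed; a pose out of reach is approached as far as the arm can. A call with a number of a shift or a turn outside -1 to 1 is refused whole. A call with a gripper value outside its range is refused whole. OPENING is the closure in counts, from 0 (fully open) to 255 (shut), set as the call begins (- or left out, the last holds). The fingers move at their own pace and stop on an object; FORCE is the grip in N (left out, the last holds). Time passes only in rows, so rows that do not move let the fingers close. It gives the time, the measured TCP pose, the force, the opening and the grip force at its end, in the units of the state.
- arm.observe(): the state, without advancing time (a new reading comes with each control period).
- vision.snapshot(name): name is "scene" or "top" or "wrist"; returns (picture, depth): 480x640x3 uint8, red, green, blue; 480x640 float32, m along the optical axis (not along the pixel's ray), 0 where there is no reading.
- vision.camera_model(name): a dict with "K" (3x3 intrinsics, pixels), "T" (4x4, takes a point from camera to world coordinates). Camera axes: x right, y down, z forward; pixel columns grow to the right and rows downward; lengths in m; the calibration is good to about 2 mm. The wrist camera is an equidistant fisheye: a pixel r from the principal point sees the ray r / f radians off the axis. A picture is of the moment at which its call begins: read the wrist's pose just before it. camera_model takes no time and is no camera call; for the wrist camera it gives the pose at the moment of the call.
- arm.sign_off(): hands the job in; it is judged then, once.
The state is a dict: "t": time; "joint_pos": joint angles; "qvel": joint speeds; "effort": joint torques, N m; "position": TCP position; "eef_rot": TCP orientation; "wrist_force": force on the tool from outside, world axes, zero at the start; "wrist_torque": the same for the moment, N m; "opening": finger opening in m; "grasp_force": force on a finger pad.
Only numpy, scipy, OpenCV 4.12 (cv2) and the standard library are available. Lean on these libraries where they do the work, as an engineer would, in place of code of your own. Each camera call takes 0.05 s, during which the arm holds its last target. There are 200 camera calls.

## Working session

There is one attempt and no reset: what is moved stays moved. The work goes in short steps, Python scripts to look and compute and a shell command to move; the robot and the scene stay as the last step left them, time stands still between calls to the robot, and variables do not carry over. Pictures are saved under pics/ and viewed, at most 10 in all, crops included, and the job is handed in when it is done.

```bash
mkdir -p pics; python3 - <<'E'
from plant import arm,vision
import cv2,numpy as np
for n in("top","scene"):
    p,d=vision.snapshot(n); cv2.imwrite(f"pics/{n}0.png",p[:,:,::-1]); np.savez(f"{n}0.npz",p=p,d=d,**vision.camera_model(n))
    m=vision.camera_model(n);print(n,m["K"].round(1).tolist(),m["T"].round(3).tolist())
o=arm.observe();print(o["t"],o["position"],o["eef_rot"].round(3) if hasattr(o["eef_rot"],"round") else o["eef_rot"],o["opening"],o["wrist_force"])
E
```

```text
top [[446.9, 0.0, 322.0], [0.0, 446.9, 240.7], [0.0, 0.0, 1.0]] [[0.012, -0.994, 0.105, 0.456], [-1.0, -0.01, 0.016, 0.064], [-0.015, -0.105, -0.994, 0.878], [0.0, 0.0, 0.0, 1.0]]
scene [[453.3, 0.0, 316.7], [0.0, 453.3, 236.9], [0.0, 0.0, 1.0]] [[0.159, 0.854, -0.495, 0.948], [0.987, -0.142, 0.071, 0.036], [-0.009, -0.5, -0.866, 0.774], [0.0, 0.0, 0.0, 1.0]]
0.1 [ 0.20384749 -0.51056704  0.24475741] [[ 0.929  0.371 -0.   ]
 [ 0.371 -0.929  0.001]
 [ 0.    -0.001 -1.   ]] 0.08503365536162497 [-0.06147846  0.41023955 -0.53820666]
```

View pics/top0.png

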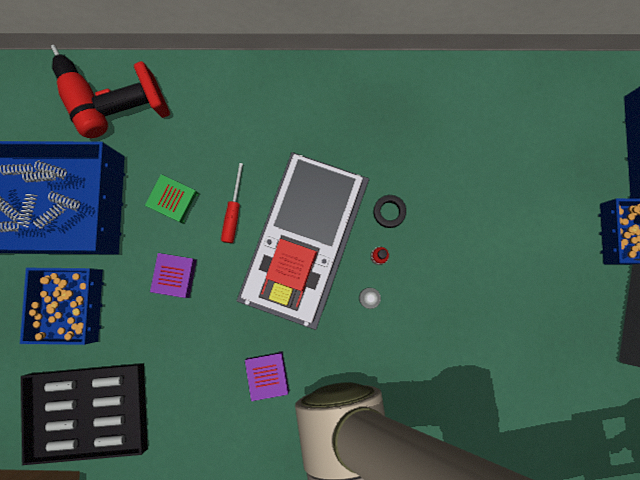

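View pics/scene0.png

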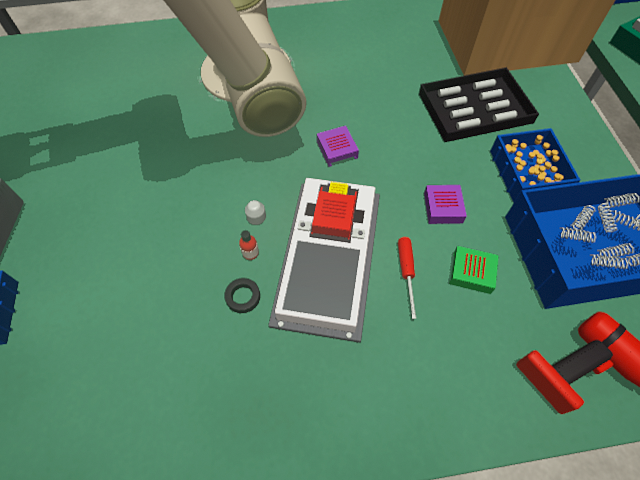

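The top view shows the nest, with its tab at px (282,295), the red cover at (292,262), and the slide running up and slightly right. The scene view agrees, with the tab at (340,187) and the cover at (334,213).

```bash
cat > h.py <<'E'
import numpy as np,cv2
def ray(uv,K,T,z):
    uv=np.atleast_2d(uv).astype(float)
    d=np.c_[(uv-[K[0,2],K[1,2]])/[K[0,0],K[1,1]],np.ones(len(uv))]@T[:3,:3].T
    return T[:3,3]+d*((z-T[2,3])/d[:,2])[:,None]
def mask(p,lo,hi,roi):
    m=cv2.inRange(cv2.cvtColor(p,cv2.COLOR_RGB2HSV),lo,hi);z=np.zeros_like(m);a,b,c,d=roi;z[c:d,a:b]=m[c:d,a:b];return z
def big(m): return max(cv2.findContours(m,0,1)[0],key=cv2.contourArea)
def pts(m,d,K,T):
    v,u=np.nonzero((m>0)&(d>0)); q=d[v,u]
    return np.c_[(u-K[0,2])/K[0,0]*q,(v-K[1,2])/K[1,1]*q,q]@T[:3,:3].T+T[:3,3]
E
python3 - <<'E'
from h import *
for n,ry,rr,rn in(("top",(260,310,275,315),(265,325,230,300),(235,370,150,330)),("scene",(320,360,178,200),(305,365,185,245),(265,385,175,345))):
    f=np.load(n+"0.npz");p,d,K,T=[f[k] for k in("p","d","K","T")]
    y=mask(p,(22,120,100),(35,255,255),ry);r=mask(p,(0,150,120),(8,255,255),rr)
    for nm,m,z in(("tab",y,.07),("cov",r,.08)):
        P=pts(m,d,K,T); c=cv2.boxPoints(cv2.minAreaRect(big(m)))
        print(n,nm,"depth mean",np.median(P,0).round(4),"z pct",np.percentile(P[:,2],[5,50,95]).round(4),"\n box",ray(c,K,T,z)[:,:2].round(4).tolist(),"mean",ray(c.mean(0),K,T,z).round(4))
    P=pts(mask(p,(0,0,0),(180,255,255),rn),d,K,T); P=P[(abs(P[:,2]-.05)<.006)][:,:2]
    q=cv2.boxPoints(cv2.minAreaRect(P.astype(np.float32))); print("nest",q.round(4).tolist(),q.mean(0))
E
```

```text
top tab depth mean [0.4455 0.1509 0.0704] z pct [0.067  0.0704 0.0729] 
 box [[0.4364, 0.1726], [0.4663, 0.1626], [0.4548, 0.1287], [0.425, 0.1389]] mean [[0.4456 0.1507 0.07  ]]
top cov depth mean [0.4968 0.1326 0.0804] z pct [0.0776 0.0804 0.0827] 
 box [[0.4587, 0.1825], [0.5452, 0.1541], [0.522, 0.0863], [0.4361, 0.1153]] mean [[0.4902 0.1346 0.08  ]]
nest [[0.36320000886917114, 0.01119999960064888], [0.6378999948501587, -0.08259999752044678], [0.7121999859809875, 0.13519999384880066], [0.4375, 0.2290000021457672]] [0.5376932  0.07320508]
scene tab depth mean [0.4448 0.1521 0.0701] z pct [0.0673 0.0701 0.0729] 
 box [[0.4514, 0.1311], [0.426, 0.1382], [0.4375, 0.173], [0.4626, 0.1654]] mean [[0.4445 0.1519 0.07  ]]
scene cov depth mean [0.506  0.1319 0.0796] z pct [0.0553 0.0796 0.0819] 
 box [[0.5413, 0.0837], [0.4391, 0.1148], [0.4657, 0.1835], [0.5654, 0.1486]] mean [[0.5045 0.1323 0.08  ]]
nest [[0.39089998602867126, 0.09529999643564224], [0.6671000123023987, 0.0005000000237487257], [0.7127000093460083, 0.133200004696846], [0.43650001287460327, 0.2280000001192093]] [0.5518043  0.11423197]
```

```bash
python3 -m creep '[0.117,-0.131,0,0,0,0, 0.117,-0.131,0,0,0,0, 0.117,-0.131,0,0,0,0, 0.117,-0.131,0,0,0,0, 0.117,-0.131,0,0,0,0, 0.117,-0.131,0,0,0,0, 0.117,-0.131,0,0,0,0, 0.117,-0.131,0,0,0,0, 0.117,-0.131,0,0,0,0, 0.117,-0.131,0,0,0,0, 0.117,-0.131,0,0,0,0, 0.117,-0.131,0,0,0,0, 0.117,-0.131,0,0,0,0, 0.117,-0.131,0,0,0,0, 0.117,-0.131,0,0,0,0, 0.117,-0.131,0,0,0,0, 0.117,-0.131,0,0,0,0, 0.117,-0.131,0,0,0,0, 0.117,-0.131,0,0,0,0, 0.117,-0.131,0,0,0,0]' 255
python3 -m creep '[0,0,0.05,0,0,0.85, 0,0,0.05,0,0,0.85, 0,0,0.05,0,0,0.85, 0,0,0.05,0,0,0.85, 0,0,0.05,0,0,0.85, 0,0,0.05,0,0,0.85, 0,0,0,0,0,0, 0,0,0,0,0,0]'
cat > w.py <<'E'
from h import *
from plant import arm,vision
import sys
m=vision.camera_model("wrist");p,d=vision.snapshot("wrist");K,T=m["K"],m["T"]
cv2.imwrite(f"pics/{sys.argv[1]}.png",p[:,:,::-1]);np.savez(sys.argv[1]+".npz",p=p,d=d,K=K,T=T)
o=arm.observe();R=np.array(o["eef_rot"]);print(o["t"],o["position"],"yaw",np.degrees(np.arctan2(R[1,0],R[0,0])),"z",R[:,2].round(3),o["opening"],np.round(o["wrist_force"],2),np.round(o["joint_pos"],2))
print(K.tolist(),T.round(3).tolist())
E
python3 w.py w1
```

```text
t: 2.1
position: [0.4444, 0.1509, 0.2451]
eef_rot: [[0.929, 0.371, -0.001], [0.371, -0.929, -0.0], [-0.001, -0.0, -1.0]]
wrist_force: [-0.6, -0.1, 0.8]
opening: 0.0003
grasp_force: 0.0
t: 2.9
position: [0.4443, 0.1494, 0.1854]
eef_rot: [[0.946, -0.323, -0.0], [-0.323, -0.946, 0.0], [-0.0, 0.0, -1.0]]
wrist_force: [0.4, 0.3, 0.5]
opening: 0.0
grasp_force: 0.0
2.95 [0.44442461 0.14938441 0.18568282] yaw -18.8739417749809 z [ 0. -0. -1.] 7.649497790333836e-05 [ 0.   -0.78 -0.69] [ 0.07  0.3   1.61 -0.    1.23  1.97]
[[371.64829954431775, 0.0, 319.3227164836222], [0.0, 371.64829954431775, 237.98613686420606], [0.0, 0.0, 1.0]] [[-0.323, -0.903, -0.284, 0.518], [-0.946, 0.308, 0.097, 0.124], [0.0, 0.3, -0.954, 0.314], [0.0, 0.0, 0.0, 1.0]]
```

View pics/w1.png

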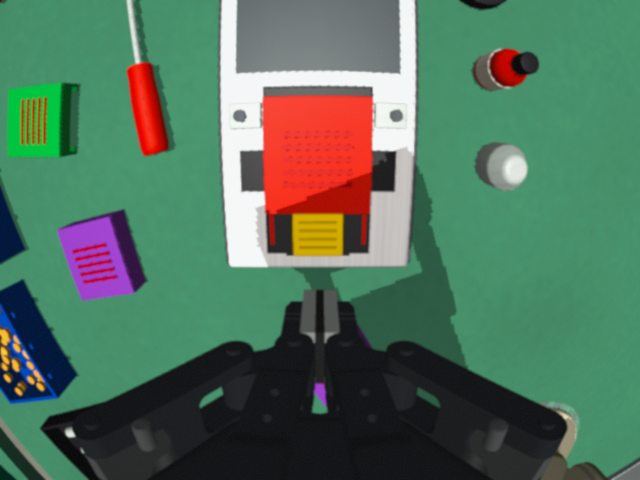

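The wrist view shows the yellow pad at about px (318,233), the cover's near edge at row 213 and the shut fingertips at (320,300). Everything is square to the tool. Next I locate the pad through the fisheye model.

```bash
cat > f.py <<'E'
from h import *
def fray(uv,K,T,z):
    uv=np.array(uv,np.float32).reshape(-1,1,2)
    n=cv2.fisheye.undistortPoints(uv,K,np.zeros(4))[:,0]
    d=np.c_[n,np.ones(len(n))]@T[:3,:3].T
    return T[:3,3]+d*((z-T[2,3])/d[:,2])[:,None]
E
python3 - <<'E'
from f import *
f=np.load("w1.npz");p,d,K,T=[f[k] for k in("p","d","K","T")]
ux=np.array([.946,-.324]);uy=np.array([.324,.946]);tcp=np.array([.4444,.1494])
y=mask(p,(20,120,80),(35,255,255),(270,370,205,265));r=mask(p,(0,150,80),(8,255,255),(255,380,85,216))
for n,m,z in(("tab",y,.07),("cov",r,.08)):
    c=cv2.boxPoints(cv2.minAreaRect(big(m)));P=fray(c,K,T,z)[:,:2]
    print(n,c.round(0).tolist(),P.mean(0),"rel along/left mm",((P-tcp)@np.c_[ux,uy]*1000).round(1).tolist(),((P.mean(0)-tcp)@np.c_[ux,uy]*1000).round(1))
    v,u=np.nonzero(m); print(np.median(d[v,u]))
E
```

```text
tab [[291.0, 214.0], [343.0, 214.0], [343.0, 255.0], [291.0, 255.0]] [0.44754764 0.14925051] rel along/left mm [[17.8, 18.5], [17.8, -16.8], [-11.7, -17.3], [-11.8, 19.1]] [3.  0.9]
0.25502124
cov [[263.0, 96.0], [372.0, 96.0], [372.0, 215.0], [263.0, 215.0]] [0.49946066 0.13106819] rel along/left mm [[96.4, 34.4], [96.4, -33.4], [19.7, -35.1], [19.6, 36.1]] [58.   0.5]
0.22861166
```

```bash
python3 -m creep '[0.001,-0.001,0.1,0,0,0, 0.001,-0.001,0.1,0,0,0, 0.001,-0.001,0.1,0,0,0, 0,-0.001,0.1,0,0,0, 0,-0.001,0.06,0,0,0, 0,0,0,0,0,0, 0,0,0,0,0,0]'
python3 -m creep '[0,0,0.01,0,0,0, 0,0,0.01,0,0,0, 0,0,0.01,0,0,0, 0,0,0.01,0,0,0, 0,0,0.01,0,0,0, 0,0,0,0,0,0, 0,0,0,0,0,0]'
```

```text
t: 3.65
position: [0.4456, 0.1501, 0.094]
eef_rot: [[0.946, -0.325, 0.001], [-0.325, -0.946, 0.0], [0.001, -0.0, -1.0]]
wrist_force: [0.7, -0.2, 0.3]
opening: 0.0
grasp_force: 0.0
t: 4.35
position: [0.4452, 0.1501, 0.0835]
eef_rot: [[0.945, -0.326, 0.0], [-0.326, -0.945, 0.0], [0.0, -0.0, -1.0]]
wrist_force: [-0.9, 0.2, 2.1]
opening: 0.0
grasp_force: 1.5
```

Contact comes at tip height 69.5 mm, as expected. Pressing about 5 mm further.

```bash
python3 -m creep '[0,0,0.008,0,0,0, 0,0,0.008,0,0,0, 0,0,0.01,0,0,0, 0,0,0,0,0,0, 0,0,0,0,0,0, 0,0,0,0,0,0]'
```

```text
t: 4.95
position: [0.4452, 0.1502, 0.0784]
eef_rot: [[0.945, -0.326, 0.0], [-0.326, -0.945, 0.0], [0.0, -0.0, -1.0]]
wrist_force: [-2.2, -0.6, 6.0]
opening: -0.0004
grasp_force: 3.7
```

```bash
python3 -m creep '[0,0,0.003,0,0,0, 0,0,0,0,0,0, 0,0,0,0,0,0]'; python3 -m creep '[0.01,0,0,0,0,0, 0.01,0,0,0,0,0, 0.01,0,0,0,0,0, 0.01,0,0,0,0,0, 0.01,0,0,0,0,0, 0,0,0,0,0,0]'; python3 -m creep '[0.01,0,0,0,0,0, 0.01,0,0,0,0,0, 0,0,0,0,0,0]';
```

```text
t: 5.25
position: [0.4452, 0.1501, 0.0778]
eef_rot: [[0.945, -0.326, 0.0], [-0.326, -0.945, 0.0], [0.0, -0.0, -1.0]]
wrist_force: [-2.1, 0.3, 7.7]
opening: 0.0002
grasp_force: 4.0
t: 5.85
position: [0.4537, 0.1471, 0.0775]
eef_rot: [[0.945, -0.326, -0.002], [-0.326, -0.945, 0.0], [-0.002, 0.0, -1.0]]
wrist_force: [-5.0, 1.5, 7.4]
opening: -0.0001
grasp_force: 4.1
t: 6.15
position: [0.4574, 0.1458, 0.0775]
eef_rot: [[0.945, -0.326, -0.002], [-0.326, -0.945, 0.0], [-0.002, 0.0, -1.0]]
wrist_force: [-4.9, 2.1, 7.9]
opening: -0.0003
grasp_force: 4.1
```

```bash
python3 w.py w2 | head -1; python3 - <<'E'
from f import *
f=np.load("w2.npz");p,d,K,T=[f[k] for k in("p","d","K","T")]
r=mask(p,(0,150,80),(8,255,255),(200,440,0,400));c=cv2.boxPoints(cv2.minAreaRect(big(r)));print(c.round(),fray(c,K,T,.08).round(4))
E
```

```text
6.2 [0.45736319 0.14581694 0.07749165] yaw -19.037316671302527 z [-0.002  0.    -1.   ] -0.00022206123884848655 [-4.84  1.28  8.26] [0.06 0.47 1.73 0.   0.95 1.96]
[[219.  95.]
 [417.  95.]
 [417. 339.]
 [219. 339.]] [[0.5525 0.1484 0.08  ]
 [0.5305 0.0848 0.08  ]
 [0.4388 0.109  0.08  ]
 [0.4653 0.1861 0.08  ]]
```

View pics/w2.png

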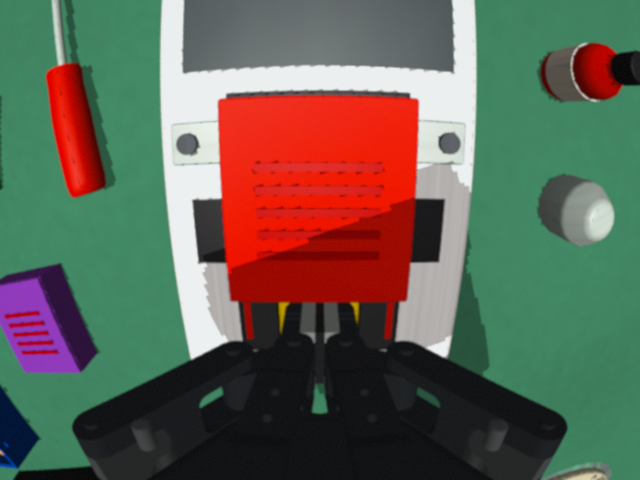

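The cover has slid about 5 mm square to its rails, with the fingertips against its near face (row 300) and the tab still held in. I'll keep pushing.

```bash
python3 -m creep '[0.01,0,0,0,0,0, 0.01,0,0,0,0,0, 0.01,0,0,0,0,0, 0.01,0,0,0,0,0, 0.015,0,0,0,0,0, 0.015,0,0,0,0,0, 0.015,0,0,0,0,0, 0.015,0,-0.004,0,0,0, 0.015,0,-0.004,0,0,0, 0.015,0,0,0,0,0, 0.015,0,0,0,0,0, 0.015,0,0,0,0,0, 0.015,0,0,0,0,0, 0.015,0,0,0,0,0, 0.015,0,0,0,0,0, 0.015,0,0,0,0,0]'; python3 w.py w3|head -1;  python3 - <<'E'
from f import *
f=np.load("w3.npz");p,d,K,T=[f[k] for k in("p","d","K","T")]
r=mask(p,(0,150,80),(8,255,255),(200,440,0,400));c=cv2.boxPoints(cv2.minAreaRect(big(r)));print(c.round(),fray(c,K,T,.08).round(4))
E
```

```text
t: 7.8
position: [0.5002, 0.1311, 0.0791]
eef_rot: [[0.945, -0.326, -0.0], [-0.326, -0.945, -0.0], [-0.0, 0.0, -1.0]]
wrist_force: [0.2, -0.4, -0.1]
opening: 0.0002
grasp_force: 0.2
7.85 [0.50068851 0.13097612 0.07912477] yaw -19.047103845181528 z [ 0. -0. -1.] 6.723196597923662e-05 [ 0.57 -0.78  0.31] [ 0.03  0.51  1.63 -0.    1.    1.93]
[[221.  95.]
 [415.  95.]
 [415. 351.]
 [221. 351.]] [[0.5954 0.1335 0.08  ]
 [0.5735 0.0703 0.08  ]
 [0.4747 0.0963 0.08  ]
 [0.5015 0.1742 0.08  ]]
```

```bash
python3 -m creep '[0.015,0,0,0,0,0, 0.015,0,0,0,0,0, 0.015,0,0,0,0,0, 0.015,0,0,0,0,0, 0.015,0,0,0,0,0, 0.015,0,0,0,0,0, 0.015,0,0,0,0,0, 0.015,0,0,0,0,0, 0.015,0,0,0,0,0, 0.015,0,0,0,0,0, 0.015,0,0,0,0,0, 0.015,0,0,0,0,0, 0.015,0,0,0,0,0, 0.01,0,0,0,0,0, 0.005,0,0,0,0,0, 0,0,0,0,0,0]'; python3 -m creep '[-0.02,0,0,0,0,0, -0.05,0,0,0,0,0, -0.05,0,-0.1,0,0,0, -0.05,0,-0.2,0,0,0, -0.1,0,-0.2,0,0,0, -0.1,0,0,0,0,0, 0,0,0,0,0,0, 0,0,0,0,0,0]'; python3 w.py w4|head -1;  python3 - <<'E'
from f import *
from plant import vision
f=np.load("w4.npz");p,d,K,T=[f[k] for k in("p","d","K","T")]
r=mask(p,(0,150,80),(8,255,255),(200,440,0,400));c=cv2.boxPoints(cv2.minAreaRect(big(r)));P=fray(c,K,T,.078);print(c.round(),P.round(4),P.mean(0))
ux=np.array([.946,-.324]);uy=np.array([.324,.946]);print(((P[:,:2]-[.4444,.1494])@np.c_[ux,uy]*1000).round(1).tolist())
p,d=vision.snapshot("scene");m=vision.camera_model("scene");cv2.imwrite("pics/s4.png",p[:,:,::-1])
r=mask(p,(0,150,80),(8,255,255),(285,370,200,300));P=pts(r,d,m["K"],m["T"]);P=P[P[:,2]>.074]
A=np.c_[P[:,:2]-P[:,:2].mean(0),np.ones(len(P))];print("top plane",np.linalg.lstsq(A,P[:,2],rcond=None)[0],P.mean(0))
E
```

```text
t: 9.45
position: [0.5399, 0.1174, 0.0791]
eef_rot: [[0.945, -0.326, 0.0], [-0.326, -0.945, 0.0], [0.0, -0.0, -1.0]]
wrist_force: [-0.4, 0.4, -0.6]
opening: -0.0003
grasp_force: 0.0
t: 10.25
position: [0.4693, 0.1418, 0.1789]
eef_rot: [[0.945, -0.326, -0.0], [-0.326, -0.945, -0.0], [-0.0, 0.0, -1.0]]
wrist_force: [-0.3, -0.6, 0.1]
opening: -0.0
grasp_force: 0.0
10.3 [0.46976647 0.14158026 0.17867538] yaw -19.033036606358927 z [-0.001 -0.    -1.   ] 3.272018356030189e-05 [ 0.3   0.1  -0.99] [ 0.05  0.34  1.57 -0.    1.23  1.95]
[[263.   0.]
 [374.   0.]
 [374. 111.]
 [263. 111.]] [[0.6308 0.1221 0.078 ]
 [0.6085 0.0575 0.078 ]
 [0.5403 0.0813 0.078 ]
 [0.5624 0.1454 0.078 ]] [0.58551092 0.10158714 0.078     ]
[[185.2, 34.6], [185.0, -33.7], [112.8, -33.4], [112.9, 34.5]]
top plane [-0.00309563 -0.00026678  0.07796957] [0.58765813 0.10261541 0.07796957]
```

View pics/w4.png

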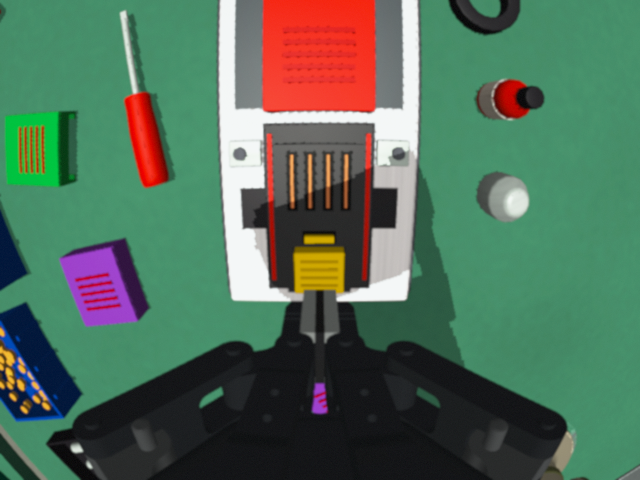

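View pics/s4.png

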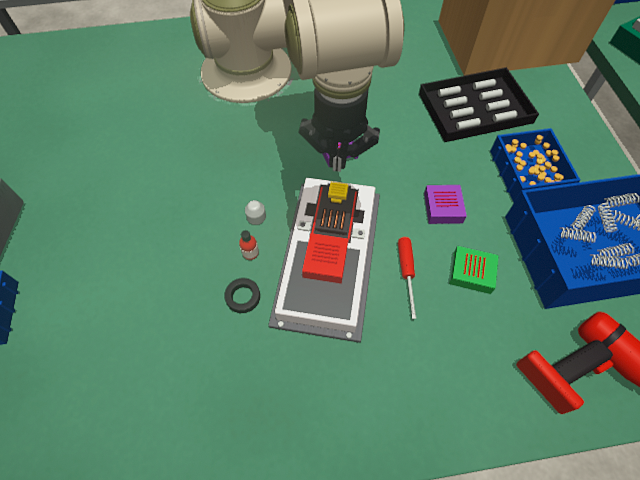

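The contacts are bared. The cover has travelled 93 mm and lies flat with its top at 78 mm (px (325,257) in the scene view). The tab is back out, the other things look undisturbed and the robot is clear.

```bash
python3 -c "
from plant import arm
print(arm.sign_off())"
```

```text
the job is handed in; nothing more can be done
None
```

The job is handed in: I pressed the tab in and pushed the cover 93 mm, off its rails, so it lies flat on the nest plate; the robot stood clear at 10.3 s and the other things were left alone.

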